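# Set the support leg to the red length mark and squeeze its cam lever shut

## Robot

A 6-joint arm with a two-finger parallel gripper is mounted at the origin on the work surface. World frame = base frame: x ahead of the robot, y to its left, z up, the work surface at z = 0. Lengths are in m, angles in rad, forces in N, time in s.
With the tool pointing down it reaches from about 0.3 to 0.775 m from the base axis. Payload 14.6 kg.
Tool frame: the origin (TCP) lies midway between the tips of the shut fingers; the grasp point (between the pads) lies 19 mm behind it (ctrl.grip_depth is the distance from the TCP to the grasp point, in m); z points along the fingers, x is the direction in which the jaws open and shut, and the axes are right-handed (so a half turn about z gives the same grasp; the last joint's range is limited). The gripper opens to 94 mm and grips with 3 to 60 N. Pads are 16 mm wide; open, the fingers measure 119 mm over their backs; the gripper's body (75 mm by 177 mm) begins 78 mm behind the grasp point.
Start: joints at [1.246, 0.3, 1.521, -0, 1.321, -0.067], TCP at [0.14, 0.532, 0.205] pointing down, gripper open.
Joint ranges: [-3.03, 3.03], [-0.79, 2.21], [0.23, 2.52], [-1.04, 4.18], [0, 3.07], [-2.55, 2.55]. Speed limits (rad/s): [2.22, 2.22, 2.57, 3.14, 3.14, 3.14].

## Interface

Orientations are given as [roll, pitch, yaw] about the fixed x, y, z axes, in that order (R = Rz(yaw) Ry(pitch) Rx(roll)).
In Python, from station import ctrl gives the robot as it stands.
- The arm moves only by the tool play_rows, never from a script. Its argument "steps" is a list that holds one entry, the list of rows, each a list of 7 numbers: the shift along the tool's x, y, z in cm, then the turn, a rotation vector about the tool's x, y, z in rad, then the opening, from 0 (shut) to 1 (fully open). In form: [[[x, y, z, ax, ay, az, hand], ...]]. A call has 1 to 20 rows; each row is the pose to reach, as a shift and turn from the pose measured when the call began, along the tool's axes at that moment; what a row does not reach only later rows make up. A row lasts 1/12 s, in which the tool goes at most 41.7 mm and 7.16 degrees, less where a joint would pass 70% of its speed; a pose out of reach is approached as far as the arm can. A call with a gripper value outside its range is refused whole. The fingers move at their own pace and stop on an object; "force" is the grip in N (left out, the last holds). Time passes only in rows, so rows that repeat a pose let the fingers close. It gives the time, the measured TCP pose, the force and the opening at its end, in the units of the state.
- ctrl.get_obs(): the state, without advancing time (a new reading comes with each control period).
- ctrl.camera(name): name is "scene" or "top"; returns a dict with "frame" (384x512x3 uint8, blue, green, red), "fovy" (degrees; the focal length in pixels is half the picture's height over the tangent of half this angle, whatever the lens; pixels are square), "cx", "cy" (the principal point, pixels), "D" ([k1, k2, p1, p2, k3] as OpenCV has them; the pictures are not rectified), "world_to_cam" (4x4, takes a point from world to camera coordinates). Camera axes: x right, y up, looking along -z (the intrinsics and any distortion apply to the point x, -y, -z); pixel columns grow to the right and rows downward; lengths in m; the calibration is good to about 2 mm. A picture is of the moment at which its call begins. There is no depth.
- ctrl.hand_in(): hands the job in, once; it reports no verdict.
The state is a dict: "time_s": time; "qpos": joint angles; "joint_vel": joint speeds; "tau": joint torques, N m; "ee_pos": TCP position; "eef_rot": TCP orientation; "force": force on the tool from outside, world axes, zero at the start; "moment": the same for the moment, N m; "grip_width": finger opening in m.
Only numpy, scipy, OpenCV 4.12 (cv2) and the standard library are available. Lean on these libraries where they do the work, as an engineer would, in place of code of your own. Each camera call takes 0.05 s, during which the arm holds its last target. There are 200 camera calls.

## Task

Push the spring-loaded support leg out until its white pointer stands on the red length mark (not the blue one), and while holding it there squeeze the orange cam lever shut against the leg's grip plate; never close the lever while the pointer is off the red mark, because the cam would score the leg. Finish still holding: leg on the red mark, lever fully shut, one finger pressing the grip plate and the other the lever. Leave the wafer box, the loupe and the bottle where they are.

Things in the scene. Friction and masses are not known exactly. Their poses are not given: they have to be found in the camera images.
- rig: Black plate 190 x 370 x 12 mm fixed to the bench, spanning own x -65 to 125, y -210 to 160 mm. On it a grey sleeve along y (30 mm wide, top z 42 mm; collar 44 mm wide and high, ending at y -43 mm), out of which the leg slides in +y, and a scale rail (x 87 to 109 mm, top z 42 mm). Origin at bench level below the middle of the crossbar when the leg is fully in. z up; place and yaw vary.
- leg (a joint): Travel of the leg out of the sleeve along rig +y, in m: 0 fully in (its start, where the spring returns it if let go), 0.13 fully out. The spring pulls it in with 4 to 5 N; damping 25 N per m/s. It carries a yellow crossbar and, behind that (-y side), the grip plate and cam lever side by side.
- pointer_tip (a point): Tip of the white pointer, 4 mm wide, which sticks out of the crossbar towards rig +x over the scale rail and moves with the leg; rig x = 95 mm, z = 52 mm. Its rig y is that of the crossbar's middle and equals the leg joint value; the crossbar's rear face is 5 mm behind it.
- mark_red: Red clip on the scale rail, the mark to set: 34 mm along rig x, 10 mm along rig y, 5 mm high; does not block the pointer. Origin at the middle of its underside (rig x = 100 mm), axes parallel to the rig's: the pointer tip must come to the rig y of this origin, 40 to 105 mm out.
- mark_blue: Blue clip, same shape, another job's mark: not to be used. May be nearer or farther than the red one.
- cam_lever (a joint): Angle of the orange cam lever in rad: 0 fully shut (parallel to the grip plate), 0.42 fully open; starts at 0.34 to 0.42. Vertical pivot pin on the leg at rig x = 9 mm, 10 mm behind the pointer; its free end swings out towards rig +x. Stays where it is left; friction 0.1 N m (about 4 N at mid lever).
- lever_tip (a point): Outer edge of the free end of the orange lever's paddle (8 x 44 x 38 mm), at z = 71 mm. Shut, the paddle spans rig x 7 to 15 mm, 8 to 52 mm behind the pointer: plate and lever then measure 30 mm over their outer faces, centred on rig x = 0, so centre a parallel gripper there. Open, the free end reaches rig x = 32 mm.
- wafer_box: Round white wafer box lying on the bench in front of the rig, 90 mm across, 26 mm high. Origin at the middle of its underside. Leave alone.
- loupe: Brass loupe standing on the bench in front of the rig, 44 mm across, 36 mm high. Origin at the middle of its underside. Leave alone.
- rinse_bottle: Clear bottle with a blue cap, 60 mm across, 150 mm high, on the bench past the rig's +y end. Origin at the middle of its underside. Leave alone.
- crossbar_rear (a point): Middle of the rear (-y) face of the leg's yellow crossbar, z = 63 mm: the face to push. The crossbar is 120 mm along rig x (-60 to 60 mm), 10 mm thick along y, z 52 to 74 mm. Push it in rig +y with the open fingers lowered behind it, one either side of grip plate and lever; tips 55 mm above the bench clear all below.
- grip_plate (a point): Middle of the outer (-x) face of the aluminium grip plate fixed to the leg: rig x = -15 mm, z = 72 mm, 27 mm behind the pointer in rig y. The plate is 8 mm thick (rig x -15 to -7 mm), from 4 to 50 mm behind the pointer, z 52 to 92 mm. Does not move along rig x; this outer face is the one to press.

How it is judged:
By the outcome, as a careful person would: the job done as asked, in the order asked, and still so for the second after the job is handed in, while the arm keeps its last pose, push and grip.
It also fails if it takes over 35 s, if anything falls off the work surface, if the arm or the gripper's body presses on something with over 40 N, if the wrist force passes 120 N, or if a joint passes its speed limit or range.

## Working session

There is one attempt and no reset: what is moved stays moved. The work goes in short steps, Python scripts to look and compute and a tool call to move; the robot and the scene stay as the last step left them, time stands still between calls to the robot, and variables do not carry over. Pictures are saved under pics/ and viewed, about 8 in all and at most 12, crops included, and the job is handed in when it is done.

Besides the shell and the picture viewer there is one more tool, called after "Emit:" by a JSON object that holds its "api" and its "payload". play_rows: Moves the arm, as the interface text tells. Its arguments: {"type":"object","properties":{"steps":{"type":"array"},"force":{"type":"number"}},"required":["steps"]}

```bash
mkdir -p pics
cat > h.py <<'E'
import numpy as np, cv2
from station import ctrl
def cam(n):
    c=ctrl.camera(n); f=192/np.tan(np.radians(c["fovy"])/2)
    c["K"]=np.array([[f,0,c["cx"]],[0,f,c["cy"]],[0,0,1.]]); c["D"]=np.array(c["D"],float); c["T"]=np.array(c["world_to_cam"]); return c
def ray(c,px):
    n=cv2.undistortPoints(np.array(px,float).reshape(-1,1,2),c["K"],c["D"]).reshape(-1,2)
    d=np.c_[n[:,0],-n[:,1],-np.ones(len(n))]; R=c["T"][:3,:3]
    return -R.T@c["T"][:3,3], d@R
def onz(c,px,z):
    o,d=ray(c,px); return o+d*((z-o[2])/d[:,2])[:,None]
def proj(c,P):
    p=np.atleast_2d(P)@c["T"][:3,:3].T+c["T"][:3,3]; p=p*[1,-1,-1]
    return cv2.projectPoints(p,np.zeros(3),np.zeros(3),c["K"],c["D"])[0].reshape(-1,2)
E
python3 - <<'E'
from h import *
for n in("scene","top"):
    c=cam(n); cv2.imwrite(f"pics/{n}0.png",c["frame"]); print(n,c["fovy"],c["D"],-c["T"][:3,:3].T@c["T"][:3,3])
o=ctrl.get_obs();print(o["time_s"],o["ee_pos"],o["eef_rot"],o["grip_width"],ctrl.grip_depth)
E
```

```text
scene 45.41299755445212 [-0.04894052  0.          0.          0.          0.        ] [1.08415208 0.29439742 0.71351207]
top 57.0927826522608 [-0.02929717  0.          0.          0.          0.        ] [0.41330431 0.03043527 0.82036865]
0.1 [0.1401734  0.5316227  0.20496017] [-3.14154066e+00  9.62225703e-04  1.31298248e+00] 0.09395706918891276 0.0188
```

View pics/scene0.png

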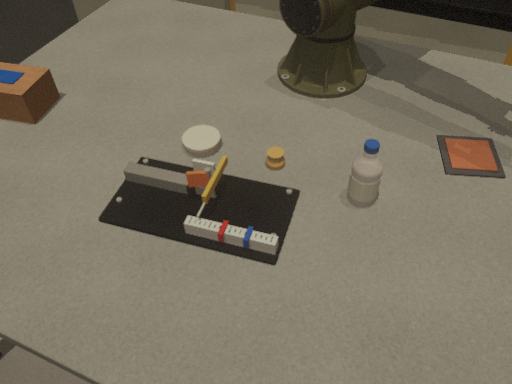

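View pics/top0.png

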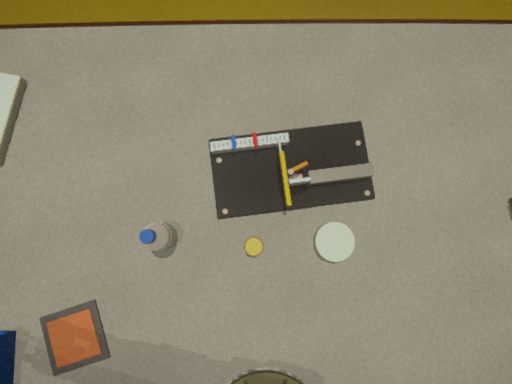

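The scene view shows the rig, with the red clip at (223,231), the blue clip at (249,237) and the pointer short of both. In the top view the plate corners are at about (209,138), (363,122), (374,200) and (217,217). The red clip is at (255,140), the blue at (234,142), and the crossbar runs (282,152)–(289,205).

```bash
cat > m.py <<'E'
from h import *
def mask(c,lo,hi,box):
    m=cv2.inRange(cv2.cvtColor(c["frame"],cv2.COLOR_BGR2HSV),np.array(lo),np.array(hi)); z=np.zeros_like(m); x0,y0,x1,y1=box; z[y0:y1,x0:x1]=m[y0:y1,x0:x1]; return z
def cen(m):
    n,l,s,ce=cv2.connectedComponentsWithStats(m); i=1+np.argmax(s[1:,4]); return ce[i],s[i,4]
def tri(a,pa,b,pb):
    o1,d1=ray(a,pa);o2,d2=ray(b,pb);A=np.zeros((3,3));v=np.zeros(3)
    for o,d in((o1,d1[0]),(o2,d2[0])):
        d=d/np.linalg.norm(d);P=np.eye(3)-np.outer(d,d);A+=P;v+=P@o
    return np.linalg.solve(A,v)
E
python3 - <<'E'
from m import *
t=cam("top");s=cam("scene")
B=(195,110,385,225); S=(100,150,305,260)
plate=mask(t,(0,0,0),(180,255,40),B)
m=cv2.morphologyEx(mask(t,(0,0,0),(180,120,45),B),cv2.MORPH_CLOSE,np.ones((25,25)))
cn=max(cv2.findContours(m,0,2)[0],key=cv2.contourArea); r=cv2.minAreaRect(cn); q=cv2.boxPoints(r)
P=onz(t,q,.012); print("plate",q,P.round(4),[np.linalg.norm(P[i]-P[i-1]).round(4) for i in range(4)])
for n,lo,hi,z in(("red",(170,120,80),(180,255,255),.047),("blue",(105,120,60),(130,255,255),.047),("yel",(21,150,90),(32,255,255),.074),("or",(5,150,90),(17,255,255),.09)):
    a,na=cen(mask(t,lo,hi,B));b,nb=cen(mask(s,lo,hi,S)); print(n,a,na,b,nb,"tri",tri(t,a,s,b).round(4),"plane",onz(t,a,z)[0].round(4),onz(s,b,z)[0].round(4))
m=mask(t,(21,150,90),(32,255,255),B); r=cv2.minAreaRect(np.argwhere(m)[:,::-1].astype(np.float32)); q=cv2.boxPoints(r);print("bar",onz(t,q,.074).round(4))
for n,i,b in(("t",t,(200,110,380,225)),("s",s,(110,150,300,260))):
    x0,y0,x1,y1=b; cv2.imwrite(f"pics/{n}1.png",cv2.resize(i["frame"][y0:y1,x0:x1],None,fx=4,fy=4,interpolation=2))
E
```

```text
plate [[266.83215 168.21169]
 [311.83215 147.21169]
 [329.00006 184.00002]
 [284.00006 205.00002]] [[ 0.5717 -0.0177  0.012 ]
 [ 0.6205 -0.1253  0.012 ]
 [ 0.532  -0.1615  0.012 ]
 [ 0.4849 -0.055   0.012 ]] [np.float64(0.0944), np.float64(0.1181), np.float64(0.0956), np.float64(0.1164)]Traceback (most recent call last):
  File "<stdin>", line 9, in <module>
  File "m.py", line 5, in cen
    n,l,s,ce=cv2.connectedComponentsWithStats(m); i=1+np.argmax(s[1:,4]); return ce[i],s[i,4]
                                                      ~~~~~~~~~^^^^^^^^^
    return _wrapfunc(a, 'argmax', axis=axis, out=out, **kwds)
    return bound(*args, **kwds)
ValueError: attempt to get argmax of an empty sequence
```

Run:
```python
from m import *
t=cam("top");s=cam("scene")
for n,i,b in(("t",t,(200,110,380,225)),("s",s,(110,150,300,260))):
    x0,y0,x1,y1=b; cv2.imwrite(f"pics/{n}1.png",cv2.resize(i["frame"][y0:y1,x0:x1],None,fx=4,fy=4,interpolation=2))
h=cv2.cvtColor(t["frame"],cv2.COLOR_BGR2HSV); g=cv2.cvtColor(s["frame"],cv2.COLOR_BGR2HSV)
for p in((255,140),(234,142),(285,175),(300,167),(240,180),(340,150),(280,120),(340,174)): print(p,h[p[1],p[0]])
for p in((223,231),(249,237),(212,185),(195,180)): print("s",p,g[p[1],p[0]])
P=onz(t,[(209,138),(363,122),(374,200),(217,217)],.012); print(P.round(4),[np.linalg.norm(P[i]-P[i-1]).round(4) for i in range(4)])
```

```text
(255, 140) [  2 181 189]
(234, 142) [108 150 168]
(285, 175) [ 28 191 187]
(300, 167) [ 19 185 176]
(240, 180) [25 27 57]
(340, 150) [19 49 57]
(280, 120) [ 23  40 148]
(340, 174) [ 22  45 148]
s (223, 231) [  2 183 163]
s (249, 237) [108 109 110]
s (212, 185) [ 19 169 122]
s (195, 180) [ 10 178 126]
[[ 0.6465  0.1171  0.012 ]
 [ 0.6809 -0.2514  0.012 ]
 [ 0.4927 -0.2647  0.012 ]
 [ 0.4602  0.099   0.012 ]] [np.float64(0.1872), np.float64(0.3701), np.float64(0.1886), np.float64(0.3651)]
```

View pics/t1.png

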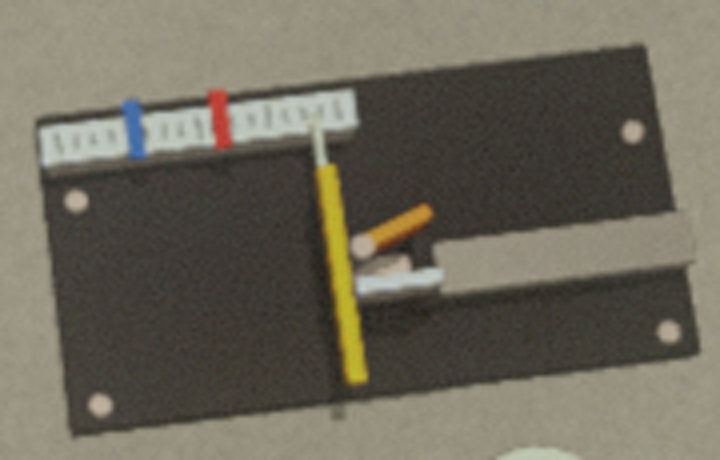

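The crop shows the red clip nearer the pointer and the blue one beyond it. The lever is open towards rig +x, and the collar end sits just behind the grip plate.

```bash
cat > meas.py <<'E'
from m import *
def meas(B=(195,110,385,225),S=(100,150,305,260)):
    t=cam("top");s=cam("scene"); out={}
    m=cv2.morphologyEx(mask(t,(0,0,0),(180,255,95),B),cv2.MORPH_CLOSE,np.ones((35,35)))
    cn=max(cv2.findContours(m,0,2)[0],key=cv2.contourArea); q=cv2.boxPoints(cv2.minAreaRect(cn)); P=onz(t,q,.012)
    print("plate",P[:,:2].round(4).tolist(),[np.linalg.norm(P[i]-P[i-1]).round(4) for i in range(4)])
    for n,lo,hi,z in(("red",(0,140,70),(6,255,255),.047),("blue",(102,90,60),(125,255,255),.047),("yel",(24,140,80),(34,255,255),.074),("or",(13,140,110),(21,255,255),.090)):
        try:
            a,na=cen(mask(t,lo,hi,B)); print(n,a.round(1),na,"top",onz(t,a,z)[0].round(4)); out[n]=onz(t,a,z)[0]
            b,nb=cen(mask(s,lo,hi,S)); print("   scene",b.round(1),nb,onz(s,b,z)[0].round(4),"tri",tri(t,a,s,b).round(4))
        except Exception as e: print(n,e)
    m=mask(t,(24,140,80),(34,255,255),B)
    if m.any(): print("bar",onz(t,cv2.boxPoints(cv2.minAreaRect(np.argwhere(m)[:,::-1].astype(np.float32))),.074)[:,:2].round(4).tolist())
    return t,s,out
E
python3 -c "
from meas import *
meas()"
```

```text
plate [[0.643, 0.1208], [0.6864, -0.2559], [0.4947, -0.2663], [0.456, 0.0982]] [np.float64(0.1884), np.float64(0.3792), np.float64(0.192), np.float64(0.3665)]
red [254.5 139.2] 51 top [0.632  0.0106 0.047 ]
   scene [222.2 229.9] 115 [0.6388 0.0138 0.047 ] tri [0.634  0.0106 0.0397]
blue [233.2 141.8] 55 top [0.6266 0.0589 0.047 ]
   scene [247.5 235.7] 106 [0.633  0.0622 0.047 ] tri [0.6284 0.0594 0.04  ]
yel [285.1 178.6] 255 top [ 0.5362 -0.0528  0.074 ]
   scene [223.3 156.3] 3 [ 0.4857 -0.0584  0.074 ] tri [ 0.5266 -0.0418  0.1162]
or [299.8 165.8] 73 top [ 0.5604 -0.083   0.09  ]
   scene [212.1 183.3] 86 [ 0.5756 -0.0358  0.09  ] tri [ 0.5582 -0.0687  0.0648]
bar [[0.5962, -0.0412], [0.5975, -0.0513], [0.4796, -0.0639], [0.4783, -0.0541]]
```

View pics/s1.png

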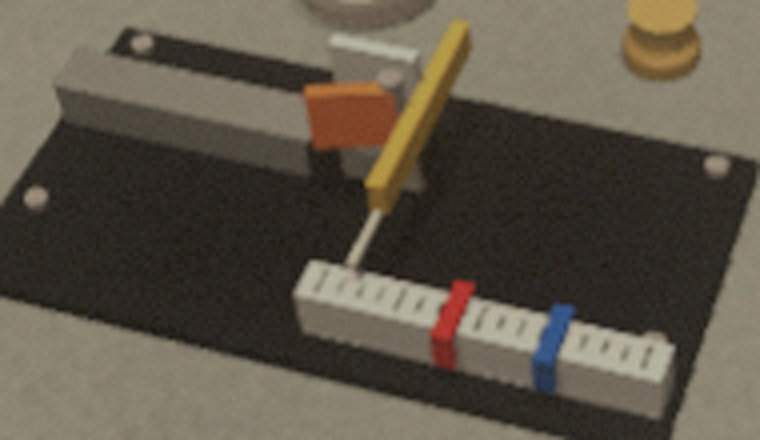

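Plan: approach above the rig at rig y of about -30 mm, with the jaws along rig x (yaw 0.105).

Emit:
{"api": "play_rows", "payload": {"steps": [[[-49.2,54.4,0,0,0,1.208,1],[-49.2,54.4,0,0,0,1.208,1],[-49.2,54.4,0,0,0,1.208,1],[-49.2,54.4,0,0,0,1.208,1],[-49.2,54.4,0,0,0,1.208,1],[-49.2,54.4,0,0,0,1.208,1],[-49.2,54.4,0,0,0,1.208,1],[-49.2,54.4,0,0,0,1.208,1],[-49.2,54.4,0,0,0,1.208,1],[-49.2,54.4,0,0,0,1.208,1],[-49.2,54.4,0,0,0,1.208,1],[-49.2,54.4,0,0,0,1.208,1],[-49.2,54.4,0,0,0,1.208,1],[-49.2,54.4,0,0,0,1.208,1],[-49.2,54.4,0,0,0,1.208,1],[-49.2,54.4,0,0,0,1.208,1],[-49.2,54.4,0,0,0,1.208,1],[-49.2,54.4,0,0,0,1.208,1],[-49.2,54.4,0,0,0,1.208,1],[-49.2,54.4,0,0,0,1.208,1]]]}}

```text
time_s: 2.07
ee_pos: [0.5408, -0.0835, 0.2049]
eef_rot: [-3.141, 0.001, 0.103]
force: [-0.5, -0.4, -0.6]
grip_width: 0.0939
```

Emit:
{"api": "play_rows", "payload": {"steps": [[[0,0,3,0,0,0,1],[0,0,6,0,0,0,1],[0,0,9,0,0,0,1],[0,0,10,0,0,0,1],[0,0,10,0,0,0,1],[0,0,10,0,0,0,1]]]}}

```text
time_s: 2.57
ee_pos: [0.541, -0.0829, 0.106]
eef_rot: [-3.142, 0.0, 0.104]
force: [-0.2, -0.9, -0.2]
grip_width: 0.094
```

Run:
```python
from meas import *
t=cam("top");s=cam("scene");o=ctrl.get_obs();print(o["ee_pos"],o["eef_rot"],o["force"])
a=cv2.resize(t["frame"][100:230,200:380],None,fx=3,fy=3,interpolation=2);b=cv2.resize(s["frame"][110:260,110:300],None,fx=3,fy=3,interpolation=2)
cv2.imwrite("pics/s2.png",b);cv2.imwrite("pics/t2.png",a)
print(proj(s,o["ee_pos"]),proj(t,o["ee_pos"]))
```

```text
[ 0.54158583 -0.08332137  0.1068907 ] [ 3.14094375e+00 -1.76500800e-03  1.03553138e-01] [-0.16470751 -0.46328749  0.05136799]
[[197.62230305 158.7242619 ]] [[301.56011274 173.15794751]]
```

View pics/s2.png

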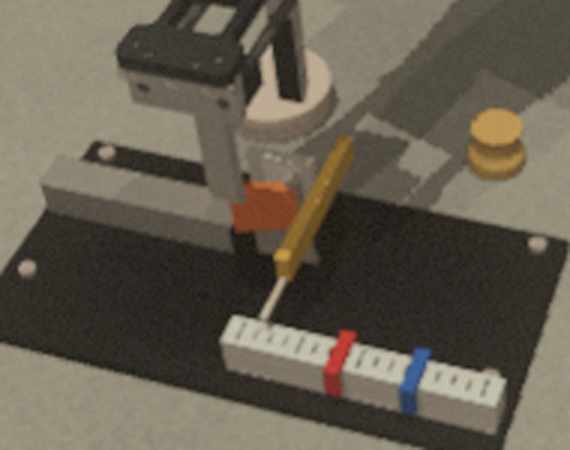

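The near finger stands beside the orange lever, clear and behind the crossbar at crop (225,195). I'll lower and push part-way.

Emit:
{"api": "play_rows", "payload": {"steps": [[[0,0,2.5,0,0,0,1],[0,0,5,0,0,0,1],[0,0,5,0,0,0,1],[0,-0.5,5,0,0,0,1],[0,-1,5,0,0,0,1],[0,-1.5,5,0,0,0,1],[0,-2,5,0,0,0,1],[0,-2.5,5,0,0,0,1],[0,-3,5,0,0,0,1],[0,-3.5,5,0,0,0,1],[0,-4,5,0,0,0,1],[0,-4.5,5,0,0,0,1],[0,-5,5,0,0,0,1],[0,-5.5,5,0,0,0,1],[0,-6,5,0,0,0,1],[0,-6,5,0,0,0,1],[0,-6,5,0,0,0,1]]]}}

```text
time_s: 4.08
ee_pos: [0.5359, -0.0236, 0.0577]
eef_rot: [3.14, -0.003, 0.104]
force: [1.9, -2.5, 2.9]
grip_width: 0.0936
```

Run:
```python
from meas import *
t,s,o=meas()
o=ctrl.get_obs();print(o["ee_pos"],o["eef_rot"],o["force"])
a=cv2.resize(t["frame"][120:220,210:330],None,fx=5,fy=5,interpolation=2);b=cv2.resize(s["frame"][180:260,170:290],None,fx=5,fy=5,interpolation=2)
cv2.imwrite("pics/s3.png",b);cv2.imwrite("pics/t3.png",a)
```

```text
plate [[0.6907, 0.1171], [0.6856, -0.2784], [0.4374, -0.2609], [0.4446, 0.1172]] [np.float64(0.2462), np.float64(0.3956), np.float64(0.2488), np.float64(0.3782)]
red attempt to get argmax of an empty sequence
blue [233.2 141.8] 55 top [0.6266 0.0589 0.047 ]
   scene [247.5 235.6] 105 [0.6329 0.0621 0.047 ] tri [0.6284 0.0594 0.0402]
yel attempt to get argmax of an empty sequence
or attempt to get argmax of an empty sequence
[ 0.5357982  -0.0238228   0.05734405] [ 3.14052991e+00 -2.71533256e-03  1.03697157e-01] [ 0.3075965  -4.1559871   2.05069287]
```

View pics/s3.png

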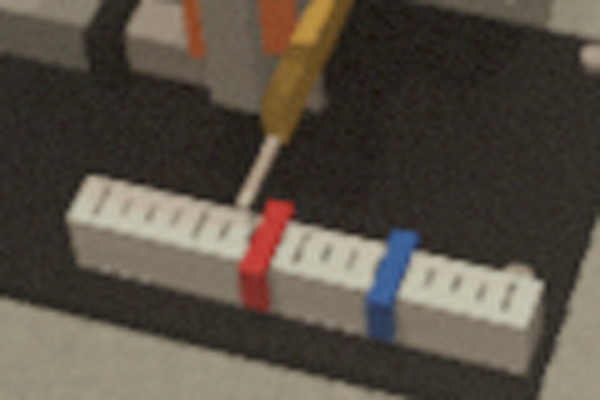

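The pointer tip is at crop (243,205), which is still short of the red clip. The clip's top runs from (282,203) to about (254,268). I'll convert both to rig coordinates.

```bash
cat > gap.py <<'E'
from meas import *
O=np.array([.538,-.0527]);yw=.105;X=np.array([np.cos(yw),np.sin(yw)]);Y=np.array([-X[1],X[0]])
def rig(c,px,z):
    P=onz(c,px,z)[:,:2]-O; return np.c_[P@X,P@Y].round(4)
def look():
    s=cam("scene"); h=cv2.cvtColor(s["frame"],cv2.COLOR_BGR2HSV)
    H,S_,V=[h[...,i].astype(int) for i in range(3)]
    red=((H<7)|(H>174))&(S_>130)&(V>60); red[:215]=0; red[:,:200]=0; red[:,250:]=0
    p=np.argwhere(red)[:,::-1].astype(float); r=rig(s,p,.047); u=r[r[:,0]<.112]  # top face only
    print("red top rows: x range",u[:,0].min(),u[:,0].max(),"y mid per x-slice",[(round(a,3),((u[(u[:,0]>a)&(u[:,0]<a+.007)][:,1].max()+u[(u[:,0]>a)&(u[:,0]<a+.007)][:,1].min())/2).round(4)) for a in (.083,.09,.097,.104) if ((u[:,0]>a)&(u[:,0]<a+.007)).any()])
    # pointer: sample image along rig y at rig x between bar end and rail, find bright ridge over dark plate
    g=cv2.cvtColor(s["frame"],cv2.COLOR_BGR2GRAY).astype(np.float32)
    for x in(.064,.068,.072,.076,.080):
        y=np.arange(.015,.085,.0005); P=O+x*X+y[:,None]*Y; q=proj(s,np.c_[P,np.full(len(y),.052)]).astype(np.float32)
        v=cv2.remap(g,q[None,:,0],q[None,:,1],cv2.INTER_LINEAR)[0]; b=np.median(v); w=np.clip(v-b-15,0,None); i=w.argmax(); k=slice(max(0,i-10),i+11)
        print("ptr x",x,"y",((w[k]*y[k]).sum()/w[k].sum()).round(4),"contrast",v[i]-b)
    return s
E
python3 - <<'E'
from gap import *
s=look()
c=lambda a:np.array(a)/5+[170,180]
print("ptr",rig(s,c([(243,205),(275,138)]),.052)); print("clip",rig(s,c([(282,203),(254,268)]),.047))
E
```

```text
red top rows: x range 0.0822 0.1119 y mid per x-slice [(0.083, np.float64(0.0543)), (0.09, np.float64(0.0546)), (0.097, np.float64(0.054)), (0.104, np.float64(0.0544))]
ptr x 0.064 y 0.0418 contrast 117.41406
ptr x 0.068 y 0.0418 contrast 115.4375
ptr x 0.072 y 0.0421 contrast 119.012695
ptr x 0.076 y 0.042 contrast 116.72266
ptr x 0.08 y 0.0418 contrast 110.00293
ptr [[0.0932 0.0434]
 [0.059  0.0434]]
clip [[0.0844 0.0553]
 [0.116  0.056 ]]
```

Two methods agree on 12.3 mm still to go.

Emit:
{"api": "play_rows", "payload": {"steps": [[[0,-0.4,0.1,0,0,0,1],[0,-0.8,0.1,0,0,0,1],[0,-1.2,0.1,0,0,0,1],[0,-1.2,0.1,0,0,0,1],[0,-1.2,0.1,0,0,0,1],[0,-1.2,0.1,0,0,0,1]]]}}

```text
time_s: 4.73
ee_pos: [0.5346, -0.0121, 0.0562]
eef_rot: [3.141, -0.003, 0.103]
force: [1.0, -3.9, 3.3]
grip_width: 0.0942
```

Run:
```python
from gap import *
s=look();o=ctrl.get_obs();print(o["ee_pos"],o["eef_rot"],o["force"],rig.__name__,((o["ee_pos"][:2]-O)@X,(o["ee_pos"][:2]-O)@Y))
cv2.imwrite("pics/s4.png",cv2.resize(s["frame"][160:260,150:290],None,fx=5,fy=5,interpolation=2))
```

```text
red top rows: x range 0.0822 0.1119 y mid per x-slice [(0.083, np.float64(0.0543)), (0.09, np.float64(0.0538)), (0.097, np.float64(0.054)), (0.104, np.float64(0.0543))]
ptr x 0.064 y 0.0536 contrast 119.0918
ptr x 0.068 y 0.0538 contrast 108.08789
ptr x 0.072 y 0.0538 contrast 112.98242
ptr x 0.076 y 0.0538 contrast 122.05469
ptr x 0.08 y 0.0536 contrast 116.93555
[ 0.53454336 -0.0120848   0.0562132 ] [ 3.14065640e+00 -2.57876878e-03  1.03343627e-01] [ 0.32579932 -3.66967051  3.66227934] rig (np.float64(0.0008191568680000776), np.float64(0.04075379193610533))
```

View pics/s4.png

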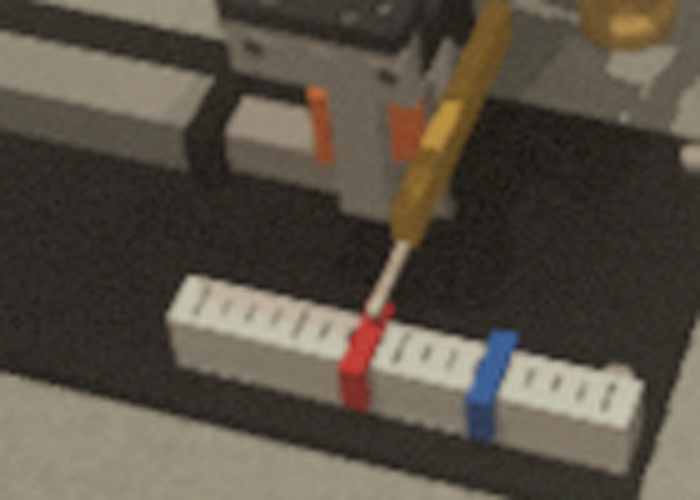

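The pointer tip is on the red clip at crop (375,308), and the measured offset is about 0.4 mm. I'll close to just short of the lever and recheck.

Emit:
{"api": "play_rows", "payload": {"steps": [[[-0.05,-0.05,0,0,0,0,0.8],[-0.05,-0.05,0,0,0,0,0.6],[-0.05,-0.05,0,0,0,0,0.52],[-0.05,-0.05,0,0,0,0,0.52],[-0.05,-0.05,0,0,0,0,0.52],[-0.05,-0.05,0,0,0,0,0.52]]], "force": 30}}

```text
time_s: 5.28
ee_pos: [0.533, -0.0119, 0.0555]
eef_rot: [3.141, 0.0, 0.103]
force: [-2.3, -3.9, 0.7]
grip_width: 0.0576
```

Run:
```python
from gap import *
s=look();o=ctrl.get_obs();print(o["ee_pos"],o["eef_rot"],o["force"],o["grip_width"],((o["ee_pos"][:2]-O)@X,(o["ee_pos"][:2]-O)@Y))
```

```text
red top rows: x range 0.0822 0.1119 y mid per x-slice [(0.083, np.float64(0.0543)), (0.09, np.float64(0.0542)), (0.097, np.float64(0.054)), (0.104, np.float64(0.0543))]
ptr x 0.064 y 0.0539 contrast 131.48828
ptr x 0.068 y 0.0539 contrast 127.46777
ptr x 0.072 y 0.0539 contrast 132.37207
ptr x 0.076 y 0.0539 contrast 121.43408
ptr x 0.08 y 0.0539 contrast 117.17383
[ 0.53303398 -0.01184592  0.05550396] [ 3.14100928e+00 -3.17945826e-05  1.03074584e-01] [-3.73825384 -4.71102793  0.24086971] 0.053441550196512824 (np.float64(-0.0006568649066552559), np.float64(0.0411495550460436))
```

Emit:
{"api": "play_rows", "payload": {"steps": [[[0,-0.02,0,0,0,0,0.45],[0,-0.02,0,0,0,0,0.38],[0,-0.02,0,0,0,0,0.3],[0,-0.02,0,0,0,0,0.2],[0,-0.02,0,0,0,0,0.2],[0,-0.02,0,0,0,0,0.2],[0,-0.02,0,0,0,0,0.2],[0,-0.02,0,0,0,0,0.2],[0,-0.02,0,0,0,0,0.2]]], "force": 30}}

```text
time_s: 6.08
ee_pos: [0.5337, -0.0118, 0.0554]
eef_rot: [3.141, -0.002, 0.103]
force: [6.5, -5.0, -3.6]
grip_width: 0.0293
```

Run:
```python
from gap import *
s=look();o=ctrl.get_obs();print(o["ee_pos"],o["eef_rot"],o["force"],o["grip_width"],((o["ee_pos"][:2]-O)@X,(o["ee_pos"][:2]-O)@Y))
```

```text
red top rows: x range 0.0844 0.1119 y mid per x-slice [(0.083, np.float64(0.0543)), (0.09, np.float64(0.0542)), (0.097, np.float64(0.054)), (0.104, np.float64(0.0544))]
ptr x 0.064 y 0.0546 contrast 126.69141
ptr x 0.068 y 0.0547 contrast 125.84277
ptr x 0.072 y 0.0546 contrast 125.49512
ptr x 0.076 y 0.0546 contrast 124.0708
ptr x 0.08 y 0.0547 contrast 121.881836
[ 0.53368898 -0.01179802  0.05540204] [ 3.14088339e+00 -1.77022725e-03  1.02581668e-01] [ 6.50617179 -4.55625785 -2.43918609] 0.029390812205948916 (np.float64(-4.535914006796007e-07), np.float64(0.04112854490159781))
```

Emit:
{"api": "play_rows", "payload": {"steps": [[[0,0,0,0,0,0,0.2],[0,0,0,0,0,0,0.2],[0,0,0,0,0,0,0.2],[0,0,0,0,0,0,0.2],[0,0,0,0,0,0,0.2],[0,0,0,0,0,0,0.2]]]}}

```text
time_s: 6.63
ee_pos: [0.5337, -0.0119, 0.0554]
eef_rot: [3.141, -0.002, 0.102]
force: [1.1, -4.1, 1.8]
grip_width: 0.0297
```

Run:
```python
from gap import *
s=look();o=ctrl.get_obs();print(o["time_s"],o["ee_pos"],o["force"],o["grip_width"])
cv2.imwrite("pics/s5.png",cv2.resize(s["frame"][140:260,140:290],None,fx=5,fy=5,interpolation=2))
```

```text
red top rows: x range 0.0844 0.1119 y mid per x-slice [(0.083, np.float64(0.0543)), (0.09, np.float64(0.0542)), (0.097, np.float64(0.054)), (0.104, np.float64(0.0543))]
ptr x 0.064 y 0.0544 contrast 128.77148
ptr x 0.068 y 0.0546 contrast 131.38965
ptr x 0.072 y 0.0545 contrast 126.59912
ptr x 0.076 y 0.0545 contrast 120.40137
ptr x 0.08 y 0.0546 contrast 116.99512
6.6833 [ 0.53373341 -0.01190853  0.05538754] [ 1.43802142 -3.92330802  1.21078351] 0.0293541628693726
```

View pics/s5.png

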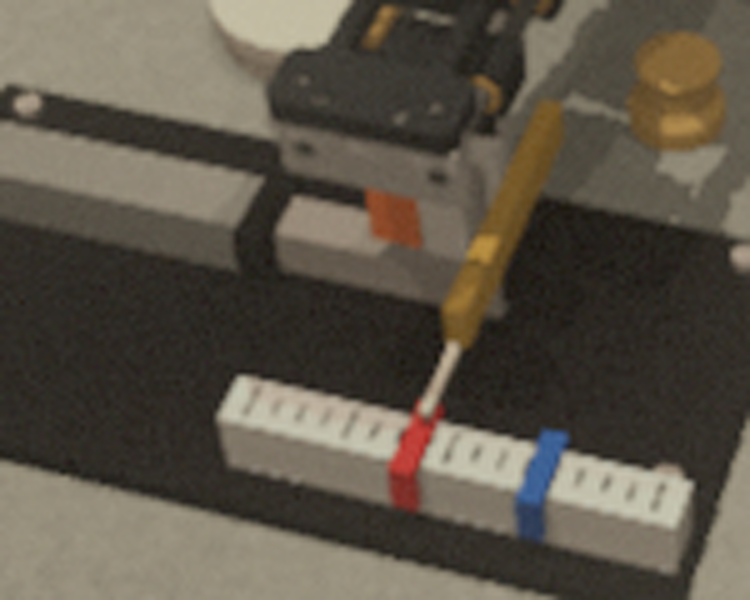

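The pointer is on the red clip at crop (430,412). The lever is parallel to the plate between the fingers, with a jaw width of about 29.5 mm, and the readings are steady. I'm handing it in.

```bash
python3 -c "
from station import ctrl
print(ctrl.hand_in())"
```

```text
the job is handed in; nothing more can be done
None
```

I pushed the leg out with the open fingers behind the crossbar until the pointer stood on the red mark. Still pushing, I squeezed the cam lever shut against the grip plate at 30 N, and handed in with the arm holding that pose and grip at about 6.7 s.

**Last checks**
- **Pointer:** it measured about 0.3 mm past the middle of the red clip in the scene camera. It was within 0.5 mm of the middle at each check before, just after and after closing the lever.
- **Lever:** the jaws measured 29.3–29.7 mm against the nominal 30 mm for a shut lever, and the last picture shows the lever parallel to the plate. I did not measure its angle directly.
- **Force:** the readings I took of the outside force on the tool stayed below about 10 N; at the end it was about 4 N, mostly the spring pulling the leg in.
- **Wafer box, loupe and bottle:** no move of mine was near them, but I did not re-measure their positions at the end.

**Disagreements**
- **Camera heights:** two-camera heights for the clips came out about 7 mm too low. I therefore compared pointer and clip within the scene camera only.
- **Top camera:** the gripper hid the red mark from this camera, so it could not cross-check the final position.

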